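# Open the pressure-test guard and hold its gate wide

### The arm

A 6-joint arm with a two-finger parallel gripper is mounted at the origin on a cart in front of the work surface, level with it; the furniture and walls round the work are solid. World frame = base frame: x ahead of the robot, y to its left, z up, the work surface at z = 0. Lengths are in mm, angles in rad, forces in N, time in s.
With the tool pointing down it reaches from about 350 to 950 mm from the base axis. Payload 17.4 kg.
Tool frame: the origin (TCP) lies midway between the tips of the shut fingers; the grasp point (between the pads) lies 19 mm behind it; z points along the fingers, y is the line along which they close (so a half turn about z gives the same grasp; the last joint's range is limited). The gripper opens to 93 mm and grips with 3 to 60 N. Pads are 15 mm wide; open, the fingers measure 128 mm over their backs; the gripper's body (75 mm by 188 mm) begins 65 mm behind the grasp point.
Start: joints at [-0.038, 0.116, 1.442, -0, 1.584, -0.038], TCP at [675.005, -0.009, 218.646] pointing down, gripper open.
Joint ranges: [-2.83, 2.83], [-0.83, 2.19], [0.07, 2.5], [-1.14, 4.28], [0.01, 3], [-2.97, 2.97]. Speed limits (rad/s): [1.89, 1.89, 2.22, 3.14, 3.14, 3.14].

### API

Orientations are given as a unit quaternion [x, y, z, w].
In Python, from rig import ctrl, cams gives the robot as it stands.
- The arm moves only by the tool drive_tool, never from a script. Its argument "series" is a list of rows, each an object of numbers: "tx", "ty", "tz": the shift along the world's x, y, z in cm; "wx", "wy", "wz": the turn, a rotation vector about the world's x, y, z in degrees; "fingers": the closure, from 0 (fully open) to 1 (shut). In form: [{"tx": .., "ty": .., "tz": .., "wx": .., "wy": .., "wz": .., "fingers": ..}, ...]. A call has 1 to 12 rows; each row shifts and turns the commanded pose from where the row before left it; what a row does not reach is not made up. A row lasts 1/10 s, in which the tool goes at most 50 mm and 8.59 degrees, less where a joint would pass 70% of its speed; a pose out of reach is approached as far as the arm can. A call is refused whole if a number of a shift passes 5 or a number of a turn 8.59, either way. A call with a gripper value outside its range is refused whole. The fingers move at their own pace and stop on an object; the grip force is fixed at half the most. Time passes only in rows, so rows that do not move let the fingers close. It gives the time, the measured TCP pose, the force, the opening and the grip force at its end, in the units of the state.
- ctrl.get_state(): the state, without advancing time (a new reading comes with each control period).
- cams.get_image(name): name is "scene" or "side" or "wrist"; returns a dict with "pixels" (420x560x3 uint8, blue, green, red), "range_z" (420x560 float32, mm along the optical axis (not along the pixel's ray), 0 where there is no reading), "camera_matrix" (3x3 intrinsics, pixels), "rvec" (rotation vector, rad) and "tvec" (3), from world to camera coordinates, as OpenCV has them; the wrist camera has in their place "T_tool_cam" (4x4, takes a point from camera to tool coordinates, whose origin is the TCP and whose axes are the flange's). Camera axes: x right, y down, z forward; pixel columns grow to the right and rows downward; lengths in mm; the calibration is good to about 2 mm. A picture is of the moment at which its call begins: read the wrist's pose just before it.
- ctrl.finish_job(): hands the job in; it is judged then, once.
The state is a dict: "time_s": time; "joint_pos": joint angles; "qd": joint speeds; "joint_torque": joint torques, N m; "position": TCP position; "tool_rot": TCP orientation; "wrist_force": force on the tool from outside, world axes, zero at the start; "torque": the same for the moment, N m; "grip_width": finger opening in mm; "gripper_force": force on a finger pad.
Only numpy, scipy, OpenCV 4.12 (cv2) and the standard library are available. Lean on these libraries where they do the work, as an engineer would, in place of code of your own. Each camera call takes 0.05 s, during which the arm holds its last target. There are 200 camera calls.

### The job

The white nut in the bench pressure tester has been tested and I need both hands to take it out, so open the tester's gate and hold it for me. Squeeze the catch on the frame so that the gate springs ajar to its vent gap, then squeeze the safety catch on the gate itself and, keeping it squeezed, swing the gate out past its half-way detent until it stands wide open, about square to the front, and finish while still holding it there, because it swings back by itself. Squeeze the thin tabs lightly, don't wrench the gate against a catch that is still in, and leave the nut, the oil bottle, the box of parts, the spanner and the deburring tool where they are.

Things in the scene. Friction and masses are not known exactly. Their poses are not given: they have to be found in the camera images.
- guard: The fixed bench tester, 285 mm wide, 190 deep: grey plinth 56 mm high, aluminium frame, clear sides, roof plate top 170 mm above the bench. Origin at bench height in the plane of the shut gate, near the middle of the front; x points to the rear, -x out of the front, y to the front's left as seen from the robot, z up. It stands at a different place and yaw every time.
- gate_swing (a joint): Angle of the gate, a framed clear leaf 193 mm wide, 60 to 166 mm above the bench, on an upright hinge at the right (-y) end of the front. 0 shut, 0.18 at the vent gap, 1.57 square to the front, stop at 1.75. It swings out to -x of the guard, anticlockwise from above. A damped spring closes it (0.4 N m when wide); a detent resists from 0.6 to 0.85 (about 1 N m) and ends at 1.1, where the gate rests if let go beyond.
- gate_hinge (a point): Point on the hinge axis, 208 mm above the bench (at the height of the grip points); fixed to the guard.
- frame_catch_travel (a joint): Travel of the frame catch's sliding bolt in m: 0 sprung out (holding the gate shut), 0.012 fully squeezed; the gate is free from 0.009. It springs back when let go; the gate has then already sprung ajar by itself. Full squeeze takes 10 N.
- frame_catch_grip (a point): Midway between the two upright finger tabs of the frame catch, on the roof's front edge at the left, as they stand when squeezed; 208 mm above the bench. Tabs 22 mm wide across x, 6 thick, tops 222 up, free above 187. They stand in a row along the guard's y: outer faces at -28 mm (this one slides, +y) and +16 mm (fixed) from this point: 44 mm over both, 32 squeezed.
- gate_catch_travel (a joint): Travel of the safety catch's bolt on the gate in m: 0 sprung out, 0.012 fully squeezed, clear of its keeper from 0.009. Sprung out, it stops the gate at the vent gap of 0.18 rad; keep it squeezed until the gate is past 0.4 rad. Full squeeze takes 10 N.
- gate_catch_grip (a point): The same for the safety catch, on top of the gate, 128 mm from the hinge axis; it moves with the gate and its row of tabs lies along the gate's leaf. Outer faces at -28 mm towards the hinge (this one slides, away from the hinge) and +16 mm (fixed) from this point: 44 mm over both, 32 squeezed. 208 mm above the bench, free above 187. Held by both tabs, the gate can be swung like this by its own catch.
- white_nut: White plastic collar nut, 52 mm across, 36 high, standing loose on the nest inside the tester behind the gate. Origin at the centre of its underside.
- gate: The gate itself with its fixed tab and, carried on it, its safety catch. Origin on the hinge axis at bench height; y points along the leaf away from the hinge, x to the leaf's inner face.
- frame_catch: The sliding part of the frame catch: a thin steel tab and its bolt, which holds a striker pin on the gate. The tab bends when pressed with more than 60 N.
- gate_catch: The sliding part of the gate's safety catch: a thin steel tab and its bolt, whose nose stops at the gap against a pin hanging from a small keeper on the roof's front edge. The tab bends when pressed with more than 60 N.
- oil_bottle: Green oil bottle, 38 mm wide and 89 high, beside the tester's left end. A bystander.
- box_f: Blue box of small parts, 123x104x48 mm, to the right of the tester. A bystander.
- spanner: Open-ended spanner, 188 mm long, 6 high, lying to the left of the tester. A bystander.
- deburrer: Red deburring tool, 100 mm long, 17 high, lying in front of the tester; the gate passes over it. A bystander.

How it is judged (in metres and radians):
On the way, in this order (a step that is already met when the one before it is completed fails the run):
1. the frame catch is squeezed (value of joint frame_catch_travel above 0.007 m).
2. the gate stands ajar at its vent gap, stopped by the unsqueezed safety catch (value of joint gate_swing between 0.14 and 0.24 rad and value of joint gate_catch_travel below 0.004 m), for 0.3 s.
3. the safety catch is squeezed with the gate at its vent gap (value of joint gate_catch_travel above 0.007 m and value of joint gate_swing below 0.35 rad).
4. the gate is past its detent (value of joint gate_swing above 1.15 rad).
At the end, for the whole second after the job is handed in: The gate stands still (under 0.1 rad/s) at 1.4 rad or more, the fingers press on it with at least 1 N and nothing props it; the nut is upright and within 10 mm of where it stood (value of joint gate_swing above 1.4 rad and velocity of joint gate_swing between -0.1 and 0.1 rad/s and contact force between the fingers and gate above 1 N and distance of white_nut from where it was at the start of the episode below 0.01 m and angle between white_nut's own z axis and vertical below 0.1 rad and contact force between gate and oil_bottle below 0.1 N and contact force between gate and box_f below 0.1 N); the arm keeps its last pose, push and grip.
It fails at once if a finger presses on a catch's sliding tab with more than 60 N (contact force between the fingers and frame_catch above 60 N or contact force between the fingers and gate_catch above 60 N).
It fails at once if the gate is wrenched against a catch that is still in (more than 40 N) (contact force between gate and frame_catch above 40 N or contact force between gate_catch and guard above 40 N).
It fails at once if a bystander is pushed more than 20 mm from its place or tipped over (distance of any of oil_bottle, box_f, spanner, deburrer from where it was at the start of the episode above 0.02 m or angle between oil_bottle's own z axis and vertical above 0.4 rad).
It fails at once if the nut is knocked from its place (more than 20 mm) (distance of white_nut from where it was at the start of the episode above 0.02 m).
It also fails if it takes over 51 s, if anything falls off the work surface, if the arm or the gripper's body presses on something with over 40 N, if the wrist force passes 120 N, or if a joint passes its speed limit or range.

## Working session

There is one attempt and no reset: what is moved stays moved. The work goes in short steps, Python scripts to look and compute and a tool call to move; the robot and the scene stay as the last step left them, time stands still between calls to the robot, and variables do not carry over. Pictures are saved under pics/ and viewed, at most 10 in all, crops included, and the job is handed in when it is done.

Besides the shell and the picture viewer there is one more tool, called after "Emit:" as name(argument=value, ...) on one line, values as JSON. drive_tool: Moves the arm, as the interface text tells. Its arguments: {"type":"object","properties":{"series":{"type":"array","items":{"type":"object","properties":{"tx":{"type":"number"},"ty":{"type":"number"},"tz":{"type":"number"},"wx":{"type":"number"},"wy":{"type":"number"},"wz":{"type":"number"},"fingers":{"type":"number"}}}}},"required":["series"]}

```bash
mkdir -p pics; cat > h.py <<'E'
import numpy as np, cv2
from scipy.spatial.transform import Rotation as R
from rig import ctrl, cams
def grab(n):
    s=ctrl.get_state(); d=cams.get_image(n)
    if n=='wrist':
        T=np.eye(4);T[:3,:3]=R.from_quat(s['tool_rot']).as_matrix();T[:3,3]=s['position']
        W=T@np.array(d['T_tool_cam'])
    else:
        Rm=R.from_rotvec(np.ravel(d['rvec'])).as_matrix();W=np.eye(4);W[:3,:3]=Rm.T;W[:3,3]=-Rm.T@np.ravel(d['tvec'])
    np.savez(n+'.npz',rgb=d['pixels'],z=d['range_z'],K=d['camera_matrix'],W=W); return d
def cloud(n):
    f=np.load(n+'.npz');v,u=np.mgrid[:420,:560];z=f['z'];K=f['K']
    P=np.stack([(u-K[0,2])/K[0,0]*z,(v-K[1,2])/K[1,1]*z,z],-1)@f['W'][:3,:3].T+f['W'][:3,3]
    P[z==0]=np.nan; return P,f['rgb']
E
python3 - <<'E'
from h import *
a=[]
for n in ['scene','side','wrist']:
    d=grab(n);P,_=cloud(n);print(n,np.load(n+'.npz')['W'].round(2).tolist());a.append(d['pixels'])
cv2.imwrite('pics/a.png',cv2.resize(a[0],(800,600)));cv2.imwrite('pics/b.png',cv2.resize(np.hstack(a[1:]),(800,300)))
print(ctrl.get_state())
E
```

```text
scene [[-0.45, -0.71, 0.55, -150.78], [-0.89, 0.36, -0.27, 125.94], [-0.01, -0.61, -0.79, 1208.75], [0.0, 0.0, 0.0, 1.0]]
side [[-0.9, -0.24, 0.36, 156.35], [-0.43, 0.47, -0.77, 684.98], [0.02, -0.85, -0.53, 772.73], [0.0, 0.0, 0.0, 1.0]]
wrist [[1.0, -0.0, -0.0, 674.64], [-0.0, -0.97, -0.25, 70.66], [-0.0, 0.25, -0.97, 383.35], [0.0, 0.0, 0.0, 1.0]]
{'time_s': 0.15, 'joint_pos': array([-3.77886207e-02,  1.16368472e-01,  1.44211318e+00, -3.89111744e-06,
        1.58403028e+00, -3.78092380e-02]), 'qd': array([-1.25609960e-03, -7.88253748e-04, -2.33538703e-03,  6.97224062e-05,
       -1.79498432e-03, -5.85082450e-04]), 'joint_torque': array([ 1.36530605e-03, -7.21765566e+01, -6.22949553e+01,  7.80155347e-02,
        2.25470052e-02,  2.06686866e-05]), 'position': array([6.74833252e+02, 3.87729758e-03, 2.18078867e+02]), 'tool_rot': array([ 7.07099435e-01,  7.07113978e-01, -3.13926495e-04, -3.35741784e-04]), 'wrist_force': array([ 0.21460823, -0.18366908,  0.20613193]), 'torque': array([ 0.05975732, -0.01787118, -0.0378803 ]), 'gripper_force': 0.0, 'grip_width': 92.62951913827544}
```

View pics/a.png

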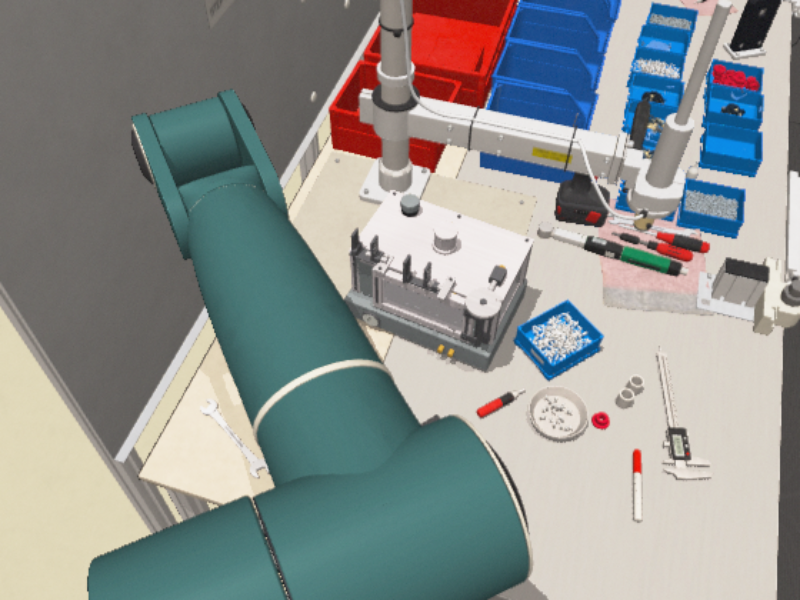

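View pics/b.png

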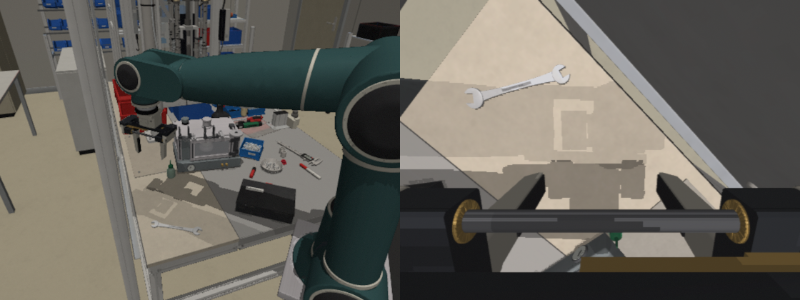

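The scene view shows the frame-catch tabs at about (355,240) and (375,248), the gate-catch tabs at (407,268) and (427,275), and the hinge knuckle near (483,300). Next I'll measure these from the depth cloud.

```bash
python3 - <<'E'
from h import *
P,rgb=cloud('scene')
f=np.load('scene.npz')
big=cv2.resize(rgb[140:270,230:390],(800,650))[:600]
cv2.imwrite('pics/c.png',big)
sub=np.zeros(P.shape[:2],bool);sub[140:270,230:390]=1
m=sub&(P[...,2]>192)&(P[...,2]<228)
n,l,st,c=cv2.connectedComponentsWithStats(m.astype(np.uint8))
for i in range(1,n):
    if st[i,4]>8:
        q=P[l==i];print(c[i].round(),st[i,4],np.median(q,0).round(),q.min(0).round(),q.max(0).round())
# roof plane
m=sub&(abs(P[...,2]-170)<4);q=P[m][:,:2];print(m.sum(),cv2.minAreaRect(q.astype(np.float32)))
E
```

```text
[287. 142.] 78 [ 723. -354.  198.] [ 712. -373.  192.] [ 738. -340.  204.]
[312. 163.] 239 [ 621. -371.  212.] [ 604. -396.  192.] [ 647. -351.  218.]
[248. 166.] 62 [ 683. -226.  212.] [ 676. -236.  192.] [ 694. -218.  227.]
[262. 171.] 65 [ 652. -247.  214.] [ 645. -258.  193.] [ 664. -238.  226.]
[284. 184.] 63 [ 588. -277.  213.] [ 581. -289.  193.] [ 598. -269.  226.]
[299. 190.] 57 [ 558. -299.  213.] [ 552. -311.  193.] [ 569. -291.  225.]
4215 ((620.8637084960938, -357.26885986328125), (287.19610595703125, 210.97592163085938), 36.63327407836914)
```

View pics/c.png

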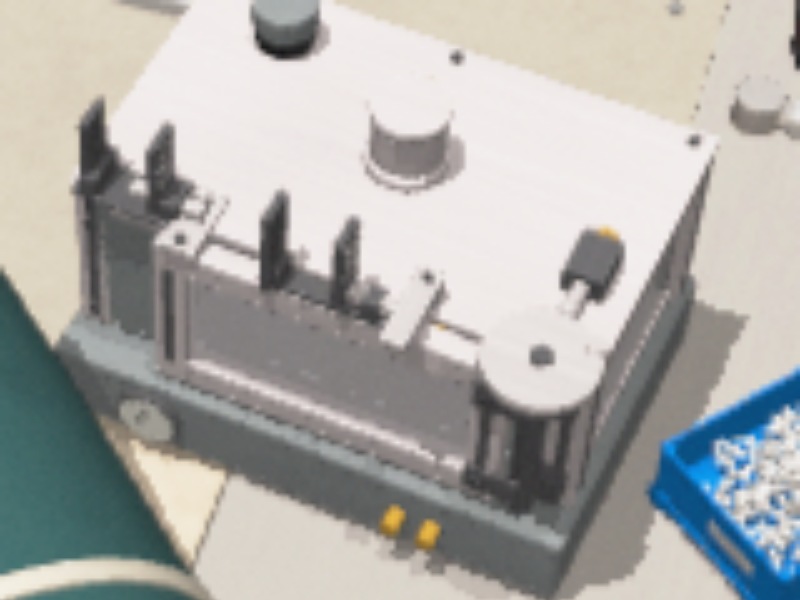

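The crop shows the frame tabs at (92,145) and (160,165), the gate tabs at (275,240) and (347,262), the keeper at (415,305) and the hinge cap centre at (541,355). The front faces roughly world +y. I'll raise the arm a little and turn it about 30° over the tabs for a close wrist look.

```bash
python3 - <<'E'
from h import *
P,rgb=cloud('scene')
m=(abs(P[...,2]-170)<3.5);m[:140]=0;m[270:]=0;m[:,:230]=0;m[:,390:]=0
q=P[m]
print(np.percentile(q,[1,50,99],axis=0).round())
e=np.array([np.cos(np.radians(30)),np.sin(np.radians(30))])
for a in range(24,36):
    e=np.array([np.cos(np.radians(a)),np.sin(np.radians(a))]);n=np.array([e[1],-e[0]])
    u=q[:,:2]@e;v=q[:,:2]@n
    print(a,np.percentile(v,[98,99.5]).round(1),(np.percentile(u,[.5,99.5])).round(1), np.histogram(v,bins=np.arange(v.max()-12,v.max()+.1,2))[0])
# hinge cap & anything high near
print(P[211,338])
hi=(P[...,2]>225)&(np.hypot(P[...,0]-620,P[...,1]+340)<330)
v,u=np.nonzero(hi);k=P[hi]
for x0 in range(300,1000,50):
    for y0 in range(-700,0,50):
        s=(k[:,0]//50*50==x0)&(k[:,1]//50*50==y0)
        if s.sum()>5: print(x0,y0,k[s][:,2].min().round(),k[s][:,2].max().round(),end='; ')
E
```

```text
[[ 498. -506.  167.]
 [ 614. -367.  171.]
 [ 761. -242.  173.]]
24 [692.5 701.7] [280.7 567.4] [ 9  9  5 10  3  3]
25 [698.5 707.3] [270.3 557. ] [10  9  4 13  3  3]
26 [704.2 712.9] [259.7 546.6] [15 11  6 11  5  3]
27 [709.8 718.2] [249.1 535.7] [15 14  6 12  5  3]
28 [714.9 723.3] [238.4 524.8] [14 16  9  9  7  4]
29 [720.  728.1] [227.5 513.7] [12 19  8 10  8  5]
30 [725.  732.7] [216.8 502.6] [18 14 11 11 10  5]
31 [729.7 737. ] [205.8 491.1] [28 13 14 13 11  5]
32 [734.2 741.1] [195.1 479.5] [26 18 10 18  9  5]
33 [738.9 745.3] [184.2 467.9] [35 17 17 17 10  5]
34 [743.5 749. ] [172.9 456.1] [42 28 16 23  7  6]
35 [748.3 752.6] [161.5 444.8] [33 42 22 29 12  4]
[ 479.09538769 -364.46939911  183.11510303]
450 -100 515.0 547.0; 450 -50 539.0 563.0; 500 -100 535.0 570.0; 500 -50 540.0 570.0; 550 -100 566.0 573.0; 550 -50 528.0 572.0; 600 -700 227.0 244.0; 600 -100 533.0 576.0; 600 -50 480.0 574.0; 650 -700 225.0 249.0; 650 -100 533.0 577.0; 650 -50 547.0 576.0; 700 -700 225.0 253.0; 700 -650 225.0 254.0; 750 -650 227.0 253.0; 750 -600 225.0 254.0; 800 -650 236.0 244.0; 800 -600 226.0 251.0; 800 -550 225.0 258.0; 850 -600 239.0 246.0; 850 -550 232.0 256.0; 850 -500 225.0 294.0; 850 -450 237.0 449.0; 900 -550 240.0 248.0; 900 -500 230.0 465.0; 900 -450 225.0 482.0; 900 -400 226.0 261.0;
```

Emit:
drive_tool(series=[{"tx":0,"ty":0,"tz":4,"wz":8},{"tx":0,"ty":-2,"tz":5,"wz":8},{"tx":0,"ty":-4,"tz":3,"wz":8},{"tx":0,"ty":-4,"tz":0,"wz":6},{"tx":-1,"ty":-4},{"tx":-1,"ty":-4},{"tx":-1,"ty":-4},{"tx":-1,"ty":-4},{"tx":-1,"ty":-2},{},{}])

```text
invalid input
```

Emit:
drive_tool(series=[{"tx":0,"ty":0,"tz":4,"wx":0,"wy":0,"wz":8,"fingers":0},{"tx":0,"ty":-2,"tz":5,"wx":0,"wy":0,"wz":8,"fingers":0},{"tx":0,"ty":-4,"tz":3,"wx":0,"wy":0,"wz":8,"fingers":0},{"tx":0,"ty":-4,"tz":0,"wx":0,"wy":0,"wz":6,"fingers":0},{"tx":-1,"ty":-4,"tz":0,"wx":0,"wy":0,"wz":0,"fingers":0},{"tx":-1,"ty":-4,"tz":0,"wx":0,"wy":0,"wz":0,"fingers":0},{"tx":-1,"ty":-4,"tz":0,"wx":0,"wy":0,"wz":0,"fingers":0},{"tx":-1,"ty":-4,"tz":0,"wx":0,"wy":0,"wz":0,"fingers":0},{"tx":-1,"ty":-2,"tz":0,"wx":0,"wy":0,"wz":0,"fingers":0},{"tx":0,"ty":0,"tz":0,"wx":0,"wy":0,"wz":0,"fingers":0}])

```text
time_s: 1.15
position: [623.9, -281.1, 334.6]
tool_rot: [0.501, 0.865, -0.0, -0.0]
wrist_force: [-0.7, -0.0, 0.5]
grip_width: 93.2
gripper_force: 0.0
```

```bash
python3 - <<'E'
from h import *
d=grab('wrist');P,rgb=cloud('wrist');s=ctrl.get_state();print(s['position'],s['tool_rot'],s['joint_pos'])
cv2.imwrite('pics/d.png',cv2.resize(rgb,(800,600)))
m=(P[...,2]>195)&(P[...,2]<226)
n,l,st,c=cv2.connectedComponentsWithStats(m.astype(np.uint8))
for i in range(1,n):
    if st[i,4]>30:
        q=P[l==i];t=q[q[:,2]>216]
        print(c[i].round(),st[i,4],q.max(0).round(), cv2.minAreaRect(t[:,:2].astype(np.float32)) if len(t)>5 else '')
E
```

```text
[ 624.50385125 -279.63937739  334.74299565] [ 5.00871655e-01  8.65521529e-01  7.62641431e-06 -2.61548652e-04] [-4.58302524e-01  1.30555992e-01  1.23983176e+00  5.09009116e-05
  1.77172584e+00 -9.79877528e-01]
[253. 189.] 215 [ 600. -269.  223.] ((591.5155029296875, -278.9444580078125), (6.508036136627197, 21.41002655029297), 37.094825744628906)
[363. 190.] 286 [ 693. -217.  223.] ((685.2264404296875, -226.5762939453125), (6.230993270874023, 20.91474151611328), 36.64077377319336)
[215. 194.] 271 [ 570. -292.  223.] ((561.2860107421875, -301.9842529296875), (5.908876895904541, 21.417110443115234), 37.44559097290039)
[324. 195.] 226 [ 663. -240.  223.] ((654.8492431640625, -249.5589141845703), (6.5664567947387695, 21.408870697021484), 36.59143829345703)
[240. 277.] 1080 [ 646. -353.  213.]
```

View pics/d.png

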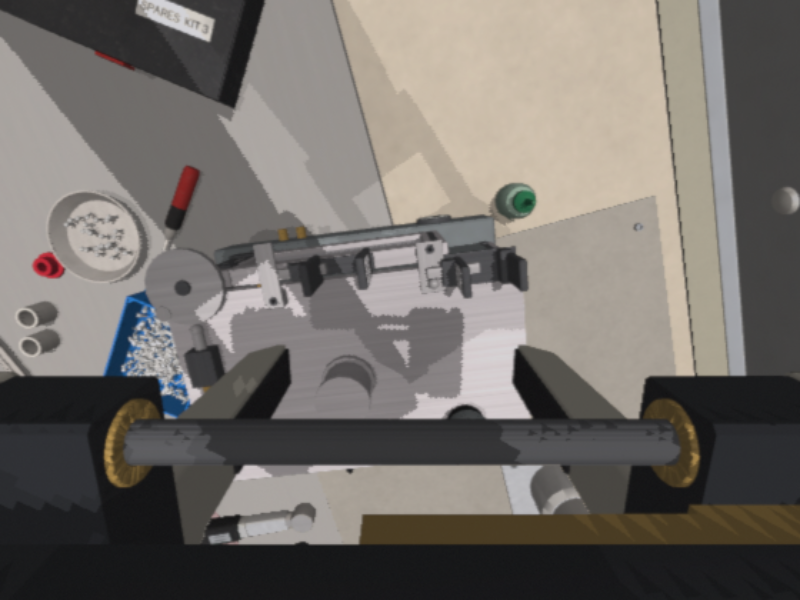

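The wrist view shows the tab pairs at (310,268)/(362,262) for the gate and (463,270)/(515,265) for the frame, with the hinge cap at (182,287). Fits agree:

| Item | Value |
|---|---|
| Guard y axis | 37.2° |
| Frame grip | (675, -234) |
| Gate grip | (581, -287) |
| Hinge | (479, -364) |

I'll move above the frame catch first.

Emit:
drive_tool(series=[{"tx":2.5,"ty":2.2,"tz":0,"wx":0,"wy":0,"wz":3.6,"fingers":0},{"tx":2.5,"ty":2.3,"tz":0,"wx":0,"wy":0,"wz":3.6,"fingers":0},{"tx":0,"ty":0,"tz":-3,"wx":0,"wy":0,"wz":0,"fingers":0},{"tx":0,"ty":0,"tz":-3,"wx":0,"wy":0,"wz":0,"fingers":0},{"tx":0,"ty":0,"tz":-3,"wx":0,"wy":0,"wz":0,"fingers":0},{"tx":0,"ty":0,"tz":0,"wx":0,"wy":0,"wz":0,"fingers":0},{"tx":0,"ty":0,"tz":0,"wx":0,"wy":0,"wz":0,"fingers":0}])

```text
time_s: 1.9
position: [675.3, -232.7, 245.7]
tool_rot: [0.444, 0.896, 0.0, -0.0]
wrist_force: [0.6, 0.1, 1.0]
grip_width: 93.0
gripper_force: 0.0
```

```bash
python3 - <<'E'
from h import *
d=grab('wrist');P,rgb=cloud('wrist');s=ctrl.get_state();print(s['position'],s['tool_rot'])
m=(P[...,2]>205)&(P[...,2]<226);m[330:]=0
n,l,st,c=cv2.connectedComponentsWithStats(m.astype(np.uint8))
for i in range(1,n):
    if st[i,4]>30:
        q=P[l==i];t=q[q[:,2]>219]
        print(c[i].round(),st[i,4],q.max(0).round(), cv2.minAreaRect(t[:,:2].astype(np.float32)) if len(t)>5 else '')
E
```

```text
[ 675.53006357 -233.07774957  247.04588728] [4.44364809e-01 8.95845508e-01 1.26973442e-04 8.52258912e-04]
[ 88. 219.] 723 [ 570. -292.  223.] ((561.3414306640625, -301.9111633300781), (7.0707550048828125, 21.790264129638672), 36.64773941040039)
[143. 219.] 599 [ 600. -269.  223.] ((591.7008666992188, -278.7174377441406), (6.17703104019165, 21.61098861694336), 37.63055419921875)
[244. 240.] 378 [ 663. -239.  223.] ((655.087158203125, -249.1236572265625), (6.1285176277160645, 21.863229751586914), 36.66615676879883)
[298. 240.] 345 [ 694. -217.  223.] ((685.5802001953125, -226.57632446289062), (5.892551898956299, 21.62022590637207), 34.95459747314453)
```

Emit:
drive_tool(series=[{"tx":0,"ty":-0.1,"tz":-1.8,"wx":0,"wy":0,"wz":0,"fingers":0},{"tx":0,"ty":0,"tz":-1.8,"wx":0,"wy":0,"wz":0,"fingers":0},{"tx":0,"ty":0,"tz":-1.8,"wx":0,"wy":0,"wz":0,"fingers":0.2},{"tx":0,"ty":0,"tz":0,"wx":0,"wy":0,"wz":0,"fingers":0.35},{"tx":0,"ty":0,"tz":0,"wx":0,"wy":0,"wz":0,"fingers":0.45},{"tx":0,"ty":0,"tz":0,"wx":0,"wy":0,"wz":0,"fingers":0.45},{"tx":0,"ty":0,"tz":0,"wx":0,"wy":0,"wz":0,"fingers":0.5},{"tx":0,"ty":0,"tz":0,"wx":0,"wy":0,"wz":0,"fingers":0.54},{"tx":0,"ty":0,"tz":0,"wx":0,"wy":0,"wz":0,"fingers":0.58},{"tx":0,"ty":0,"tz":0,"wx":0,"wy":0,"wz":0,"fingers":0.62},{"tx":0,"ty":0,"tz":0,"wx":0,"wy":0,"wz":0,"fingers":0.66},{"tx":0,"ty":0,"tz":0,"wx":0,"wy":0,"wz":0,"fingers":0.66}])

```text
time_s: 3.15
position: [675.5, -234.6, 191.7]
tool_rot: [0.445, 0.896, 0.0, 0.001]
wrist_force: [4.6, -0.6, 3.3]
grip_width: 32.5
gripper_force: 11.5
```

Emit:
drive_tool(series=[{"tx":0,"ty":0,"tz":0,"wx":0,"wy":0,"wz":0,"fingers":0.66},{"tx":0,"ty":0,"tz":0,"wx":0,"wy":0,"wz":0,"fingers":0.66},{"tx":0,"ty":0,"tz":0,"wx":0,"wy":0,"wz":0,"fingers":0.66},{"tx":0,"ty":0,"tz":0,"wx":0,"wy":0,"wz":0,"fingers":0.4},{"tx":0,"ty":0,"tz":0,"wx":0,"wy":0,"wz":0,"fingers":0},{"tx":0,"ty":0,"tz":0,"wx":0,"wy":0,"wz":0,"fingers":0},{"tx":0,"ty":0,"tz":0,"wx":0,"wy":0,"wz":0,"fingers":0},{"tx":0,"ty":0,"tz":2,"wx":0,"wy":0,"wz":0,"fingers":0},{"tx":0,"ty":0,"tz":3.5,"wx":0,"wy":0,"wz":0,"fingers":0},{"tx":0,"ty":0,"tz":3.5,"wx":0,"wy":0,"wz":0,"fingers":0},{"tx":0,"ty":0,"tz":0,"wx":0,"wy":0,"wz":0,"fingers":0}])

```text
time_s: 4.25
position: [675.9, -234.6, 286.7]
tool_rot: [0.444, 0.896, 0.0, 0.003]
wrist_force: [0.4, 0.0, 0.1]
grip_width: 90.5
gripper_force: 0.0
```

```bash
cat > tabs.py <<'E'
from h import *
d=grab('wrist');P,rgb=cloud('wrist');s=ctrl.get_state();print(s['time_s'],s['position'],s['tool_rot'],s['joint_pos'].round(2))
m=(P[...,2]>205)&(P[...,2]<226);m[330:]=0
n,l,st,c=cv2.connectedComponentsWithStats(m.astype(np.uint8))
for i in range(1,n):
    if st[i,4]>30:
        q=P[l==i];t=q[q[:,2]>219]
        print(c[i].round(),st[i,4],q.max(0).round(), cv2.minAreaRect(t[:,:2].astype(np.float32)) if len(t)>5 else '')
E
python3 tabs.py
```

```text
4.3 [ 675.57697956 -234.52007636  283.64437083] [4.44504425e-01 8.95774818e-01 3.24574396e-04 1.78501808e-03] [-0.37  0.19  1.25  0.    1.69 -1.02]
[159. 173.] 422 [ 584. -252.  223.] ((575.2503662109375, -260.9734802246094), (6.095276832580566, 21.914270401000977), 46.82753372192383)
[113. 181.] 491 [ 559. -280.  223.] ((549.6698608398438, -288.5837707519531), (6.692038059234619, 21.71238136291504), 45.09473419189453)
[250. 220.] 257 [ 663. -240.  222.] ((655.3045043945312, -249.2149658203125), (5.722792148590088, 21.38857078552246), 36.60594940185547)
[296. 220.] 252 [ 693. -217.  223.] ((685.7341918945312, -226.3804473876953), (5.748197078704834, 21.285415649414062), 37.6651611328125)
```

The gate now stands ajar at 47.3°, 0.175 rad from shut, and both catches are out. I'll go to the gate catch at (566.2, -270.3).

Emit:
drive_tool(series=[{"tx":-4,"ty":-1.2,"tz":0,"wx":0,"wy":0,"wz":5.1,"fingers":0},{"tx":-4,"ty":-1.2,"tz":0,"wx":0,"wy":0,"wz":5.1,"fingers":0},{"tx":-2.93,"ty":-1.2,"tz":0,"wx":0,"wy":0,"wz":0,"fingers":0},{"tx":0,"ty":0,"tz":-3,"wx":0,"wy":0,"wz":0,"fingers":0},{"tx":0,"ty":0,"tz":-1,"wx":0,"wy":0,"wz":0,"fingers":0},{"tx":0,"ty":0,"tz":0,"wx":0,"wy":0,"wz":0,"fingers":0}])

```text
time_s: 4.9
position: [565.2, -270.0, 238.4]
tool_rot: [0.363, 0.932, 0.0, -0.002]
wrist_force: [-0.5, 1.4, 0.3]
grip_width: 92.8
gripper_force: 0.0
```

```bash
python3 tabs.py
```

```text
4.95 [ 565.79908364 -270.14206908  239.98767887] [ 3.63038967e-01  9.31773262e-01  2.24099037e-04 -1.11680096e-03] [-0.49  0.01  1.52  0.    1.62 -1.31]
[244. 243.] 401 [ 558. -280.  224.] ((549.0518188476562, -288.87701416015625), (5.83559513092041, 21.714956283569336), 47.69486618041992)
[301. 244.] 372 [ 584. -252.  223.] ((574.6605834960938, -261.21832275390625), (5.9500861167907715, 21.81442642211914), 48.21697235107422)
[386. 327.] 34 [ 663. -254.  222.] ((660.1279907226562, -256.36859130859375), (5.0937299728393555, 4.16342830657959), 23.238847732543945)
```

Emit:
drive_tool(series=[{"tx":0,"ty":0,"tz":-1.6,"wx":0,"wy":0,"wz":0,"fingers":0},{"tx":0,"ty":0,"tz":-1.6,"wx":0,"wy":0,"wz":0,"fingers":0},{"tx":0,"ty":0,"tz":-1.6,"wx":0,"wy":0,"wz":0,"fingers":0.2},{"tx":0,"ty":0,"tz":0,"wx":0,"wy":0,"wz":0,"fingers":0.35},{"tx":0,"ty":0,"tz":0,"wx":0,"wy":0,"wz":0,"fingers":0.45},{"tx":0,"ty":0,"tz":0,"wx":0,"wy":0,"wz":0,"fingers":0.5},{"tx":0,"ty":0,"tz":0,"wx":0,"wy":0,"wz":0,"fingers":0.54},{"tx":0,"ty":0,"tz":0,"wx":0,"wy":0,"wz":0,"fingers":0.58},{"tx":0,"ty":0,"tz":0,"wx":0,"wy":0,"wz":0,"fingers":0.62},{"tx":0,"ty":0,"tz":0,"wx":0,"wy":0,"wz":0,"fingers":0.66},{"tx":0,"ty":0,"tz":0,"wx":0,"wy":0,"wz":0,"fingers":0.75},{"tx":0,"ty":0,"tz":0,"wx":0,"wy":0,"wz":0,"fingers":0.75}])

```text
time_s: 6.15
position: [566.2, -269.9, 193.6]
tool_rot: [0.363, 0.932, 0.001, 0.0]
wrist_force: [2.8, 5.1, 1.1]
grip_width: 30.8
gripper_force: 30.0
```

```bash
python3 - <<'E'
from h import *
s=ctrl.get_state();p=s['position'];print(p,s['grip_width'],s['gripper_force'],s['wrist_force'])
H=np.array([479.,-364.]);r=np.hypot(*(p[:2]-H));a0=np.degrees(np.arctan2(*(p[:2]-H)[::-1]));print(r,a0)
H2=p[:2]-128*np.array([np.cos(np.radians(47.3)),np.sin(np.radians(47.3))]);print(H2)
H=np.array([479.3,-364.3]);
q=p[:2];a=47.3
for k in range(27):
    a+=3;n=H+128*np.array([np.cos(np.radians(a)),np.sin(np.radians(a))]);print(a,((n-q)/10).round(2),n.round(1));q=n
E
```

```text
[ 566.24298662 -269.92051408  193.5998964 ] 30.75914715373238 29.98683124780655 [2.76574323 5.05689511 1.09978779]
128.30544955112657 47.159231009391654
[ 479.43854888 -363.98958226]
50.3 [-0.52  0.41] [ 561.1 -265.8]
53.3 [-0.53  0.41] [ 555.8 -261.7]
56.3 [-0.55  0.39] [ 550.3 -257.8]
59.3 [-0.57  0.36] [ 544.6 -254.2]
62.3 [-0.58  0.33] [ 538.8 -251. ]
65.3 [-0.6  0.3] [ 532.8 -248. ]
68.3 [-0.62  0.26] [ 526.6 -245.4]
71.3 [-0.63  0.23] [ 520.3 -243.1]
74.3 [-0.64  0.2 ] [ 513.9 -241.1]
77.3 [-0.65  0.16] [ 507.4 -239.4]
80.3 [-0.66  0.13] [ 500.9 -238.1]
83.3 [-0.66  0.1 ] [ 494.2 -237.2]
86.3 [-0.67  0.06] [ 487.6 -236.6]
89.3 [-0.67  0.03] [ 480.9 -236.3]
92.3 [-0.67 -0.01] [ 474.2 -236.4]
95.3 [-0.67 -0.04] [ 467.5 -236.8]
98.3 [-0.67 -0.08] [ 460.8 -237.6]
101.3 [-0.66 -0.11] [ 454.2 -238.8]
104.3 [-0.65 -0.15] [ 447.7 -240.3]
107.3 [-0.64 -0.18] [ 441.2 -242.1]
110.3 [-0.63 -0.22] [ 434.9 -244.3]
113.3 [-0.62 -0.25] [ 428.7 -246.7]
116.3 [-0.61 -0.28] [ 422.6 -249.5]
119.3 [-0.59 -0.31] [ 416.7 -252.7]
122.3 [-0.58 -0.34] [ 410.9 -256.1]
125.3 [-0.56 -0.37] [ 405.3 -259.8]
128.3 [-0.54 -0.4 ] [ 400.  -263.8]
```

Squeezed to about 31 mm at 30 N. Now I'll swing the gate about the hinge in 3° steps.

Emit:
drive_tool(series=[{"tx":-0.5,"ty":0.44,"tz":0,"wx":0,"wy":0,"wz":3,"fingers":0.75},{"tx":-0.52,"ty":0.42,"tz":0,"wx":0,"wy":0,"wz":3,"fingers":0.75},{"tx":-0.55,"ty":0.39,"tz":0,"wx":0,"wy":0,"wz":3,"fingers":0.75},{"tx":-0.57,"ty":0.36,"tz":0,"wx":0,"wy":0,"wz":3,"fingers":0.75},{"tx":-0.58,"ty":0.33,"tz":0,"wx":0,"wy":0,"wz":3,"fingers":0.75},{"tx":-0.6,"ty":0.3,"tz":0,"wx":0,"wy":0,"wz":3,"fingers":0.75}])

```text
time_s: 6.75
position: [532.7, -247.7, 193.5]
tool_rot: [0.212, 0.977, 0.0, 0.001]
wrist_force: [2.3, 0.9, 1.6]
grip_width: 31.0
gripper_force: 30.0
```

```bash
cat > st.py <<'E'
from h import *
s=ctrl.get_state();p=s['position'];print(s['time_s'],p.round(1),s['grip_width'],s['gripper_force'],s['wrist_force'].round(1),s['torque'].round(2),s['joint_pos'].round(2))
q=R.from_quat(s['tool_rot']).as_matrix()[:,1];t=np.degrees(np.arctan2(q[1],q[0]))
v=p[:2]-np.array([479.4,-364.1]);a=np.degrees(np.arctan2(v[1],v[0]));print('r',np.hypot(*v),'a',a,'tool',t,'swing',np.radians(a-37.2))
E
python3 st.py
```

```text
6.75 [ 532.7 -247.7  193.5] 30.9998386364793 29.99147593975067 [2.3 0.9 1.6] [ 0.31 -0.38 -0.14] [-0.48 -0.07  1.67  0.    1.54 -1.62]
r 128.02622452601048 a 65.38816081910683 tool 65.53976322150649 swing 0.4919762163750759
```

Emit:
drive_tool(series=[{"tx":-0.62,"ty":0.26,"tz":0,"wx":0,"wy":0,"wz":3,"fingers":0.75},{"tx":-0.63,"ty":0.23,"tz":0,"wx":0,"wy":0,"wz":3,"fingers":0.75},{"tx":-0.64,"ty":0.2,"tz":0,"wx":0,"wy":0,"wz":3,"fingers":0.75},{"tx":-0.65,"ty":0.16,"tz":0,"wx":0,"wy":0,"wz":3,"fingers":0.75},{"tx":-0.66,"ty":0.13,"tz":0,"wx":0,"wy":0,"wz":3,"fingers":0.75},{"tx":-0.66,"ty":0.1,"tz":0,"wx":0,"wy":0,"wz":3,"fingers":0.75},{"tx":-0.67,"ty":0.06,"tz":0,"wx":0,"wy":0,"wz":3,"fingers":0.75}])

```text
time_s: 7.45
position: [487.4, -236.3, 193.5]
tool_rot: [0.03, 1.0, 0.0, 0.001]
wrist_force: [0.8, 1.2, 0.2]
grip_width: 31.0
gripper_force: 30.0
```

```bash
python3 st.py
```

```text
7.45 [ 487.4 -236.3  193.5] 30.989317886843992 29.996826946735382 [0.8 1.2 0.2] [ 0.41 -0.08 -0.24] [-0.5  -0.17  1.76  0.    1.55 -2.01]
r 128.02529973334742 a 86.42018662904879 tool 86.53473251796005 swing 0.8590543151229901
```

Emit:
drive_tool(series=[{"tx":-0.67,"ty":0.03,"tz":0,"wx":0,"wy":0,"wz":3,"fingers":0.75},{"tx":-0.67,"ty":-0.01,"tz":0,"wx":0,"wy":0,"wz":3,"fingers":0.75},{"tx":-0.67,"ty":-0.04,"tz":0,"wx":0,"wy":0,"wz":3,"fingers":0.75},{"tx":-0.67,"ty":-0.08,"tz":0,"wx":0,"wy":0,"wz":3,"fingers":0.75},{"tx":-0.66,"ty":-0.11,"tz":0,"wx":0,"wy":0,"wz":3,"fingers":0.75},{"tx":-0.65,"ty":-0.15,"tz":0,"wx":0,"wy":0,"wz":3,"fingers":0.75},{"tx":-0.64,"ty":-0.18,"tz":0,"wx":0,"wy":0,"wz":3,"fingers":0.75}])

```text
time_s: 8.15
position: [441.0, -242.1, 193.6]
tool_rot: [-0.152, 0.988, -0.0, 0.001]
wrist_force: [2.5, -1.2, 0.1]
grip_width: 30.7
gripper_force: 30.0
```

```bash
python3 st.py; python3 tabs.py
```

```text
8.15 [ 441.  -242.1  193.6] 30.68615617556 29.99678134918213 [ 2.5 -1.2  0.1] [ 0.21 -0.36 -0.22] [-0.55 -0.26  1.84  0.    1.56 -2.43]
r 127.88053116277912 a 107.4877157158918 tool 107.52315888628655 swing 1.226752062948075
8.2 [ 440.31756331 -242.35934877  193.58536721] [-1.53859899e-01  9.88092556e-01 -2.21507468e-04  4.27605203e-04] [-0.55 -0.26  1.84  0.    1.56 -2.43]
[247. 265.] 1019 [ 453. -249.  226.] ((446.1912536621094, -261.0028076171875), (19.70802879333496, 19.91089630126953), 21.937103271484375)
[313. 265.] 1092 [ 447. -216.  226.] ((434.7938232421875, -223.81903076171875), (20.373058319091797, 20.510486602783203), 12.214085578918457)
```

Emit:
drive_tool(series=[{"tx":-0.63,"ty":-0.22,"tz":0,"wx":0,"wy":0,"wz":3,"fingers":0.75},{"tx":-0.62,"ty":-0.25,"tz":0,"wx":0,"wy":0,"wz":3,"fingers":0.75},{"tx":-0.61,"ty":-0.28,"tz":0,"wx":0,"wy":0,"wz":3,"fingers":0.75},{"tx":-0.59,"ty":-0.31,"tz":0,"wx":0,"wy":0,"wz":3,"fingers":0.75},{"tx":-0.58,"ty":-0.34,"tz":0,"wx":0,"wy":0,"wz":3,"fingers":0.75},{"tx":-0.38,"ty":-0.24,"tz":0,"wx":0,"wy":0,"wz":2,"fingers":0.75},{"tx":0,"ty":0,"tz":0,"wx":0,"wy":0,"wz":0,"fingers":0.75},{"tx":0,"ty":0,"tz":0,"wx":0,"wy":0,"wz":0,"fingers":0.75},{"tx":0,"ty":0,"tz":0,"wx":0,"wy":0,"wz":0,"fingers":0.75},{"tx":0,"ty":0,"tz":0,"wx":0,"wy":0,"wz":0,"fingers":0.75}])

```text
time_s: 9.2
position: [407.2, -258.5, 193.5]
tool_rot: [-0.295, 0.955, -0.0, 0.0]
wrist_force: [1.4, 0.4, 6.1]
grip_width: 31.0
gripper_force: 30.0
```

```bash
python3 st.py; python3 - <<'E'
from h import *
a=grab('scene')['pixels'];b=grab('wrist')['pixels']
cv2.imwrite('pics/e.png',cv2.resize(np.hstack([a,b]),(800,300)))
E
```

```text
9.2 [ 407.2 -258.5  193.5] 30.960352398360815 30.000239610671997 [1.4 0.4 6.1] [ 0.48 -0.13 -0.22] [-0.62 -0.31  1.88  0.    1.57 -2.79]
r 127.92303033558987 a 124.37209787310819 tool 124.35288545935089 swing 1.5214401237564839
```

View pics/e.png

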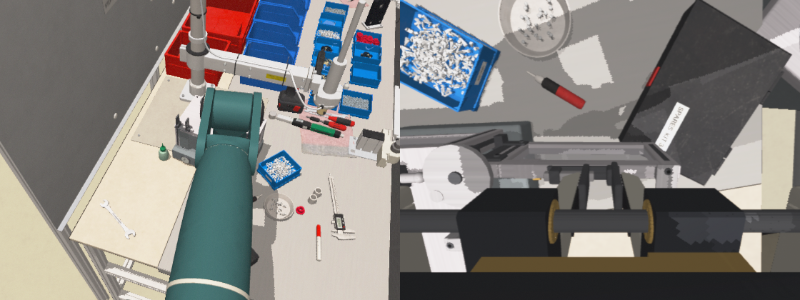

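The wrist view shows the leaf standing open from the hinge cap (455,178) to (680,160). Both tabs are between the fingers, and the deburrer at (555,90) hasn't been touched. Swing is about 1.52 rad, so I'm handing in.

```bash
python3 -c "
from rig import ctrl
print(ctrl.finish_job())"
```

```text
the job is handed in; nothing more can be done
None
```

The gate is open at about 1.52 rad (87°, computed from the tool position), held with a 30 N grip on its safety catch; the job is handed in, but no verdict came back.

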